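Shut the specimen chest

TASK

Close up the enamelled specimen chest on the microscope bench: with your fingertips push both pulled-out drawers fully home, and only then push its raised lid over and down until it is closed flat, because the lid's front lip has to drop over the drawer fronts. Push only: do not lift, tip or shove the chest along the bench or pull a drawer further out, and leave everything else on the bench where it stands.

Things in the scene. Friction and masses are not known exactly. Their poses are not given: they have to be found in the camera images.
- chest: cream enamelled steel specimen chest standing loose on the bench, about 4 kg: 160 mm deep (its x), 210 mm wide (its y), 100 mm high with the lid off. Origin: centre of its underside. Its x axis points from the drawer fronts to its back, y to its hinge side, z up. It stands with the drawers to the robot's right  and the hinge side towards the robot. Pushed harder than about 15 N it slides on the bench.
- drawer_left (a joint): left drawer as seen facing the drawer fronts (the chest's +y half, the one nearer the robot and the lid hinge): how far it is pulled out of the chest (along the chest's -x), in m; 0 = fully home, 0.08 = its end stop. Slides with about 1.5 N of friction and stays where it is left; no catch, no handle.
- drawer_right (a joint): right drawer (the chest's -y half, farther from the robot): as the left one.
- drawer_left_face (a point): centre of the left drawer's front face, a flat upright panel 91 mm wide and 76 mm high (from 14 to 90 mm above the bench). It lies 92 mm in front of the chest's origin when the drawer is home and 47.5 mm from it towards its +y, 52 mm above the bench.
- drawer_right_face (a point): centre of the right drawer's front face, same panel, 47.5 mm from the chest's origin towards its -y.
- lid (a joint): lid angle in rad: 0 = closed flat, 1.57 = upright; it starts standing up, leaning a little out over the hinge side, towards the robot, and stops at 2.0. Stiff hinge (about 0.45 N m): it stays at any angle and must be pushed all the way down.
- lid_hinge (a point): middle of the lid's hinge line, which runs along the chest's x on the top edge of its +y side, 105 mm from the chest's origin, 100 mm above its underside. Closed, the lid extends from it 210 mm towards the chest's -y; opening, it swings up and over towards +y.
- lid_edge (a point): middle of the lid's free edge, on its outer face, 210 mm from the hinge line. The lid is a flat plate 6 mm thick, 180 mm long along the chest's x (from 100 mm in front of the origin to 80 mm behind); its outer face is the one on top when closed. A 3 mm lip along its front end (from 80 mm off the hinge line to the free edge) reaches 19 mm down over the drawer fronts when closed.
- bottle: closed white reagent bottle with a screw cap, 58 mm across and 150 mm high, standing close behind the chest's back (its +x side, at the robot's left); origin under its centre. Not part of the job.
- jar: brown glass jar, 50 mm across and 58 mm high, standing close to the chest on the hinge side (the chest's +y), below where the lid leans; origin under its centre. Not part of the job.
- hexkey: T-handle hex key lying flat at the right, about 120 x 100 x 18 mm; origin under the middle of its handle. Not part of the job.
- toolcase: closed plastic instrument case, 90 x 160 x 48 mm, at the left; origin under its centre. Not part of the job.
- carton: small white carton with a black plate on it, 70 x 130 x 43 mm, at the right; origin under its centre. Not part of the job.
- beaker: open glass beaker, 68 mm across and 85 mm high, behind at the right; origin under its centre. Not part of the job.
- puck: polished steel specimen puck, 48 mm across and 18 mm high, at the left; origin under its centre. Not part of the job.

How it is judged:
On the way, in this order (a step that is already met when the one before it is completed fails the run):
1. both drawers are home while the lid is still up (value of joint each of drawer_left, drawer_right below 0.004 m and value of joint lid above 1 rad), for 0.2 s.
2. the lid is closed with both drawers home (value of joint each of drawer_left, drawer_right below 0.004 m and value of joint lid below 0.04 rad), for 0.2 s.
At the end, for the whole second after the job is handed in: Both drawers within 4 mm of fully home, the lid within 0.04 rad of closed flat, the chest at rest, upright and within 40 mm of where it stood (all of step 2 and distance of chest from where it was at the start of the episode below 0.04 m and angle between chest's own z axis and vertical below 0.04 rad and linear speed of chest below 0.01 m/s); the robot touches nothing.
It fails at once if the chest is shoved more than 40 mm (distance of chest from where it was at the start of the episode above 0.04 m).
It fails at once if the chest is lifted more than 15 mm or tipped more than 0.12 rad (height (world z) of chest above 0.015 m or angle between chest's own z axis and vertical above 0.12 rad).
It fails at once if a drawer is pulled further out (beyond 75 mm) (value of joint any of drawer_left, drawer_right above 0.075 m).
It fails at once if the lid is pushed down (below 0.8 rad) while a drawer is more than 6 mm open (value of joint lid below 0.8 rad and value of joint any of drawer_left, drawer_right above 0.006 m).
It fails at once if another thing on the bench is moved more than 30 mm or lifted (distance of any of bottle, jar, hexkey, toolcase, carton, beaker, puck from where it was at the start of the episode above 0.03 m).
It also fails if it takes over 64 s, if anything falls off the work surface, if the arm or the gripper's body presses on something with over 40 N, if the wrist force passes 120 N, or if a joint passes its speed limit or range.

ROBOT

A 6-joint arm with a two-finger parallel gripper is mounted at the origin on the work surface. World frame = base frame: x ahead of the robot, y to its left, z up, the work surface at z = 0. Lengths are in m, angles in rad, forces in N, time in s.
With the tool pointing down it reaches from about 0.375 to 0.9 m from the base axis. Payload 3.1 kg.
Tool frame: the origin (TCP) lies at the very end of the fingers, on their centre line; the grasp point (between the pads) lies 19 mm behind it; z points along the fingers, y is the direction in which the jaws open and shut (so a half turn about z gives the same grasp; the last joint's range is limited). The gripper opens to 85 mm and grips with 20 to 120 N. Pads are 22 mm wide; open, the fingers measure 114 mm over their backs; the gripper's body (76 mm by 85 mm) begins 54 mm behind the grasp point. The pads swing forward as they close: fully open they stand 13 mm farther back than shut.
Start: joints at [-1.361, 0.527, 1.433, -0, 1.181, -0.178], TCP at [0.236, -0.579, 0.231] pointing down, gripper open.
Joint ranges: [-3.08, 3.08], [-0.75, 2.2], [0.22, 2.44], [-1.43, 4.57], [0, 2.65], [-2.85, 2.85]. Speed limits (rad/s): [2.79, 2.79, 3.14, 3.14, 3.14, 3.14].

INTERFACE

Orientations are given as a unit quaternion [x, y, z, w].
In Python, from station import manip gives the robot as it stands.
- The arm moves only by the tool send_rows, never from a script. Its argument "motion" is a list of rows, each an object with "gripper": the finger opening in mm, from 0 to 85.4; "travel": the shift along the tool's x, y, z in mm, a list of three; "rotation": the turn, a rotation vector about the tool's x, y, z in degrees, a list of three. In form: [{"gripper": gripper, "travel": [x, y, z], "rotation": [ax, ay, az]}, ...]. A call has 1 to 12 rows; each row shifts and turns the commanded pose from where the row before left it, along the tool's axes as they then stand; what a row does not reach is not made up. A row lasts 1/12 s, in which the tool goes at most 41.7 mm and 7.16 degrees, less where a joint would pass 70% of its speed; a pose out of reach is approached as far as the arm can. A call is refused whole if a number of a shift passes 41.7 or a number of a turn 7.16, either way. A call with a gripper value outside its range is refused whole. The fingers move at their own pace and stop on an object; "newtons" is the grip in N (left out, the last holds). Time passes only in rows, so rows that do not move let the fingers close. It gives the time, the measured TCP pose, the force and the opening at its end, in the units of the state.
- manip.sense(): the state, without advancing time (a new reading comes with each control period).
- manip.snapshot(name): name is "scene" or "top"; returns the picture (400x640x3 uint8, red, green, blue); there is no depth.
- manip.calibration(name): a dict with "fx", "fy", "cx", "cy" (pixels), "cam_to_world" (4x4, takes a point from camera to world coordinates). Camera axes: x right, y down, z forward; pixel columns grow to the right and rows downward; lengths in m; the calibration is good to about 2 mm. A picture is of the moment at which its call begins. calibration takes no time and is no camera call.
- manip.sign_off(): hands the job in, once; it reports no verdict.
The state is a dict: "t": time; "q": joint angles; "qd": joint speeds; "tau": joint torques, N m; "tcp_pos": TCP position; "tool_rot": TCP orientation; "force": force on the tool from outside, world axes, zero at the start; "ft_torque": the same for the moment, N m; "finger_gap": opening from 0.0 (shut) to 1.0 (fully open).
Only numpy, scipy, OpenCV 4.12 (cv2) and the standard library are available. Lean on these libraries where they do the work, as an engineer would, in place of code of your own. Each camera call takes 0.05 s, during which the arm holds its last target. There are 200 camera calls.

## Working session

There is one attempt and no reset: what is moved stays moved. The work goes in short steps, Python scripts to look and compute and a tool call to move; the robot and the scene stay as the last step left them, time stands still between calls to the robot, and variables do not carry over. Pictures are saved under pics/ and viewed, about 8 in all and at most 12, crops included, and the job is handed in when it is done.

Besides the shell and the picture viewer there is one more tool, called after "Call:" as name(argument=value, ...), one argument or row to a line, values as JSON. send_rows: Moves the arm, as the interface text tells. Its arguments: {"type":"object","properties":{"motion":{"type":"array","items":{"type":"object","properties":{"gripper":{"type":"number"},"travel":{"type":"array","items":{"type":"number"}},"rotation":{"type":"array","items":{"type":"number"}}}}},"newtons":{"type":"number"}},"required":["motion"]}

```bash
mkdir -p pics; ls
python3 - <<'E'
from station import manip
import cv2,numpy as np
s=manip.sense();print({k:np.round(v,3).tolist() for k,v in s.items()})
for n in("scene","top"):
    im=manip.snapshot(n);cv2.imwrite(f"pics/{n}0.png",im[:,:,::-1]);c=manip.calibration(n)
    print(n,c['fx'],c['fy'],c['cx'],c['cy'],np.round(c['cam_to_world'],3).tolist())
E
```

```text
pics
{'t': 0.0, 'q': [-1.362, 0.528, 1.434, 0.0, 1.181, -0.178], 'qd': [0.0, -0.0, 0.002, 0.0, -0.002, -0.0], 'tau': [-0.001, -44.235, -17.803, -0.0, 0.008, 0.0], 'tcp_pos': [0.236, -0.578, 0.23], 'tool_rot': [0.981, 0.193, -0.0, -0.001], 'force': [0.145, 0.297, 0.594], 'ft_torque': [-0.02, -0.017, 0.007], 'finger_gap': 1.001}
scene 380.72415291072656 380.72415291072656 328.59729782998426 201.68279495657 [[-0.515, 0.477, -0.712, 1.391], [0.857, 0.293, -0.424, 0.484], [0.007, -0.829, -0.559, 0.771], [0.0, 0.0, 0.0, 1.0]]
top 378.0076141317059 378.0076141317059 316.8057946851899 200.92512481406956 [[0.007, -0.99, 0.141, 0.42], [-1.0, -0.006, 0.011, -0.04], [-0.01, -0.141, -0.99, 1.121], [0.0, 0.0, 0.0, 1.0]]
```

View pics/scene0.png

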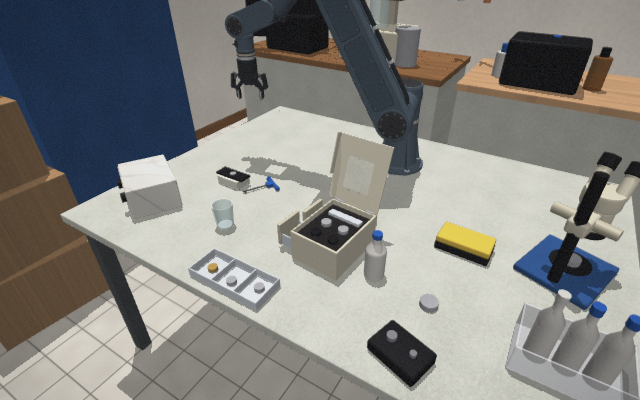

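View pics/top0.png

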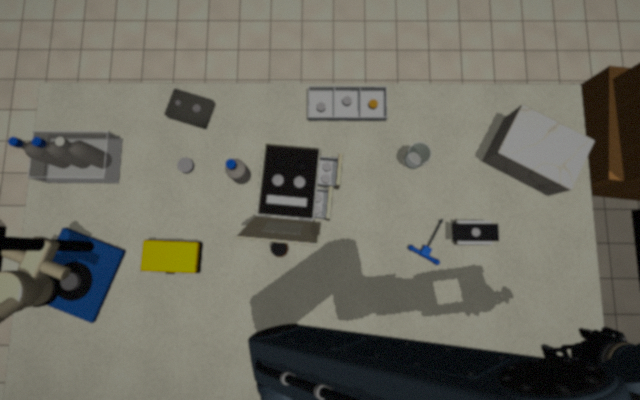

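The scene view shows the chest around (335,235), its lid up at (358,165), the drawers at (295,225) and the bottle at (375,258). The top view shows the chest at (290,180), drawer fronts at about (335,170) and (325,205), the lid edge at (280,232), and the jar at (279,249). Next I'll enlarge both.

Run:
```python
import cv2,numpy as np
a=cv2.imread("pics/top0.png")[135:265,215:355];b=cv2.imread("pics/scene0.png")[125:285,265:405]
a=cv2.resize(a,None,fx=5,fy=4.0*1.0,interpolation=3);a=cv2.resize(cv2.imread("pics/top0.png")[135:255,215:355],None,fx=5,fy=5,interpolation=3)
b=cv2.resize(b,None,fx=3.75,fy=3.75,interpolation=3)
for im,x0,y0,s in((a,215,135,5),(b,265,125,3.75)):
    for u in range(-(-x0//20)*20,400,20):
        cv2.putText(im,str(u),(int((u-x0)*s),10),0,.4,(0,0,255));cv2.line(im,(int((u-x0)*s),0),(int((u-x0)*s),600),(0,0,255),1) 
    for v in range(-(-y0//20)*20,400,20):
        cv2.putText(im,str(v),(0,int((v-y0)*s)),0,.4,(0,0,255));cv2.line(im,(0,int((v-y0)*s)),(800,int((v-y0)*s)),(0,0,255),1)
cv2.imwrite("pics/ca.png",a);cv2.imwrite("pics/cb.png",b)
```

```text
(no output)
```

View pics/ca.png

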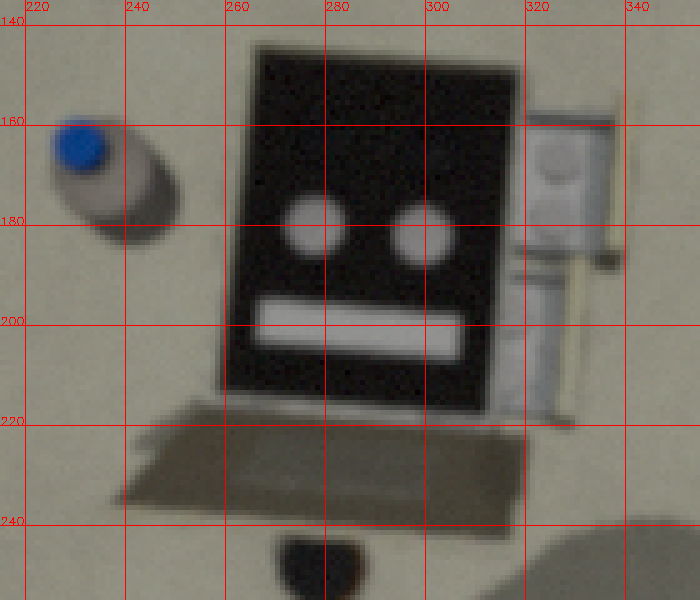

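View pics/cb.png

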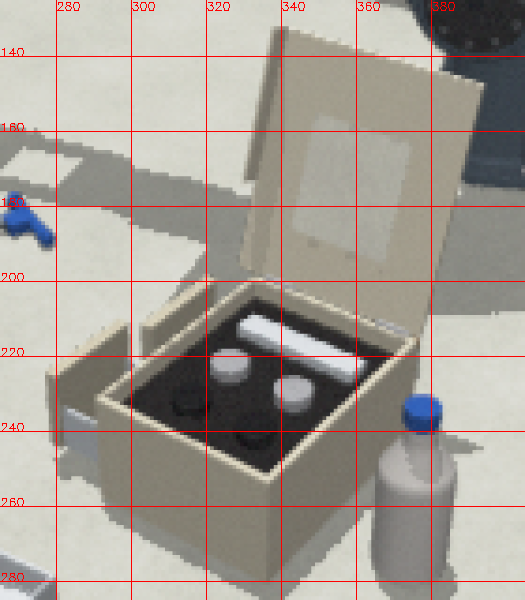

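The crops give the rim corners. Top: (266,144), (319,149), (258,214), (314,218). Scene: front −y (290,231), back −y (334,253), back +y (374,217), front +y (331,200). The drawer top edges and the lid's free edge can also be read.

```bash
cat > h.py <<'E'
from station import manip
import numpy as np,cv2
def ray(n,p):
    c=manip.calibration(n);T=np.array(c['cam_to_world'])
    d=T[:3,:3]@[(p[0]-c['cx'])/c['fx'],(p[1]-c['cy'])/c['fy'],1.];return T[:3,3],d/np.linalg.norm(d)
def onz(n,p,z):
    o,d=ray(n,p);return o+d*(z-o[2])/d[2]
def tri(p,q):
    o1,d1=ray("top",p);o2,d2=ray("scene",q)
    a=np.linalg.lstsq(np.c_[d1,-d2],o2-o1,rcond=None)[0]
    A=o1+a[0]*d1;B=o2+a[1]*d2;return (A+B)/2,np.linalg.norm(A-B)
def pix(n,P):
    c=manip.calibration(n);T=np.linalg.inv(np.array(c['cam_to_world']));p=T[:3,:3]@P+T[:3,3]
    return p[0]/p[2]*c['fx']+c['cx'],p[1]/p[2]*c['fy']+c['cy']
E
python3 - <<'E'
from h import *
np.set_printoptions(precision=4,suppress=True)
K=["b-y","f-y","b+y","f+y"]
t=[(266,144),(319,149),(258.5,214),(314,218.5)];s=[(334.5,253),(289.5,231),(375,217),(331,200)]
for k,a,b in zip(K,t,s):print(k,tri(a,b),onz("top",a,.1)[:2],onz("scene",b,.1)[:2])
for k,a,b in(("R-y",(339.5,155),(276,226)),("R+y",(338,188),(298,212)),("L-y",(329.5,188),(301,213)),("L+y",(328.5,219.5),(319,200)),("edge b",(238,236),(393,148)),("edge f",(317,243),(336,132.5))):
    print(k,tri(a,b),onz("top",a,.09)[:2],onz("scene",b,.09)[:2])
print("bottle cap",tri((231,164),(377,231)),"jar top",onz("top",(279,244),.058))
E
```

```text
b-y (array([0.7278, 0.1124, 0.0941]), np.float64(0.005992170346633047)) [0.7245 0.1141] [0.735  0.1131]
f-y (array([ 0.7154, -0.0391,  0.0963]), np.float64(0.012418012468228698)) [ 0.7108 -0.0339] [ 0.7214 -0.0421]
b+y (array([0.528 , 0.1315, 0.0947]), np.float64(0.002683765234813291)) [0.528  0.1294] [0.5341 0.1354]
f+y (array([ 0.5183, -0.0236,  0.096 ]), np.float64(0.004765910227456679)) [ 0.5167 -0.0216] [ 0.5244 -0.0228]
R-y (array([ 0.7027, -0.0974,  0.082 ]), np.float64(0.013509825099841017)) [ 0.6966 -0.0914] [ 0.7129 -0.0973]
R+y (array([ 0.6066, -0.0903,  0.0776]), np.float64(0.005991120107375104)) [ 0.6028 -0.0871] [ 0.6217 -0.0828]
L-y (array([ 0.6086, -0.0709,  0.0817]), np.float64(0.016667404999219267)) [ 0.6026 -0.0636] [ 0.6212 -0.072 ]
L+y (array([ 0.5185, -0.0657,  0.0812]), np.float64(0.010111062817547894)) [ 0.5152 -0.0611] [ 0.5318 -0.0632]
edge b (array([0.4588, 0.1399, 0.2964]), np.float64(0.000419254233835733)) [0.4685 0.1853] [ 0.0538 -0.01  ]
edge f (array([ 0.4495, -0.0406,  0.2978]), np.float64(0.01947958097264658)) [ 0.451  -0.0301] [ 0.043  -0.2833]
bottle cap (array([0.6546, 0.1953, 0.1534]), np.float64(0.003119835562775174)) jar top [0.4485 0.0765 0.058 ]
```

The chest is centred near (0.622, 0.046) with a yaw of about 4.3°. The lid stands at about 1.88 rad. The right drawer is about 50 mm out and the left about 22 mm. I'll close the fingers, line the tool up with the chest axes, then approach.

Call:
send_rows(
  motion=[
    {"gripper":0,"travel":[0,0,0],"rotation":[0,0,6.65]},
    {"gripper":0,"travel":[0,0,0],"rotation":[0,0,6.65]},
    {"gripper":0,"travel":[0,0,0],"rotation":[0,0,6.65]},
    {"gripper":0,"travel":[0,0,0],"rotation":[0,0,6.65]},
    {"gripper":0,"travel":[20,-20,0],"rotation":[0,0,0]},
    {"gripper":0,"travel":[25,-25,0],"rotation":[0,0,0]},
    {"gripper":0,"travel":[25,-25,0],"rotation":[0,0,0]},
    {"gripper":0,"travel":[25,-25,0],"rotation":[0,0,0]},
  ],
)

```text
t: 0.77
tcp_pos: [0.3389, -0.4899, 0.2307]
tool_rot: [0.999, -0.039, -0.0, -0.001]
force: [1.7, -0.1, -0.4]
finger_gap: -0.0
```

Call:
send_rows(
  motion=[
    {"gripper":0,"travel":[24,-28.5,0]},
    {"gripper":0,"travel":[24,-28.5,0]},
    {"gripper":0,"travel":[24,-28.5,0]},
    {"gripper":0,"travel":[24,-28.5,0]},
    {"gripper":0,"travel":[24,-28.5,0]},
    {"gripper":0,"travel":[24,-28.5,0]},
    {"gripper":0,"travel":[24,-28.5,0]},
    {"gripper":0,"travel":[24,-28.5,0]},
    {"gripper":0,"travel":[24,-28.5,0]},
    {"gripper":0,"travel":[24,-28.5,0]},
    {"gripper":0,"travel":[24,-28.5,0]},
    {"gripper":0,"travel":[24,-28.5,0]},
  ],
)

```text
validation failed for argument at $.mo...
```

Call:
send_rows(
  motion=[
    {"gripper":0,"travel":[0,0,25]},
    {"gripper":0,"travel":[0,0,30]},
    {"gripper":0,"travel":[0,0,30]},
    {"gripper":0,"travel":[0,0,30]},
    {"gripper":0,"travel":[0,0,30]},
    {"gripper":0,"travel":[0,0,30]},
    {"gripper":0,"travel":[0,0,0]},
    {"gripper":0,"travel":[0,0,0]},
  ],
)

```text
validation failed for argument at $.mo...
```

Run:
```python
from h import *
t=manip.snapshot("top")[:,:,::-1];s=manip.snapshot("scene")[:,:,::-1]
a=cv2.resize(t[120:280,220:420],(400,320),interpolation=3);b=cv2.resize(s[60:300,200:400],(400,480),interpolation=3)
o=np.zeros((480,800,3),np.uint8);o[:320,:400]=a;o[:,400:]=b;cv2.imwrite("pics/p1.png",o);print(manip.sense()['tcp_pos'],manip.sense()['force'])
```

```text
[ 0.3415016  -0.48658169  0.23076317] [-0.29120709 -1.12065424  0.08196711]
```

View pics/p1.png

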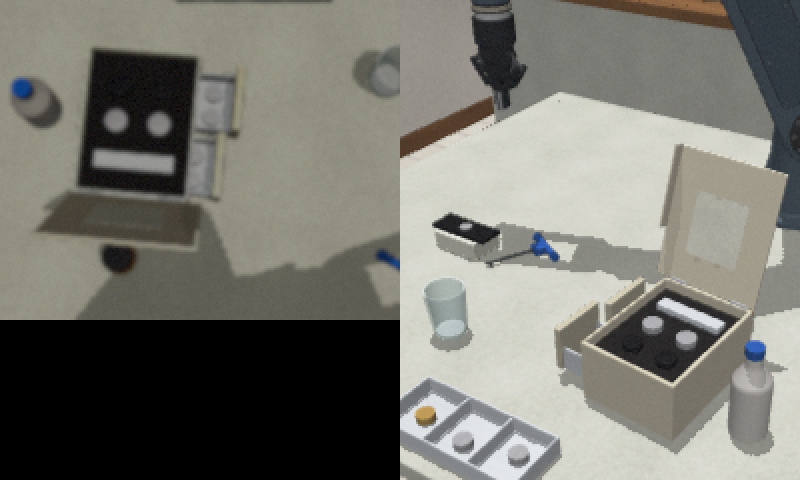

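The moves were refused because every row needs a rotation. The picture shows nothing has moved, with the drawers still out at (238,100) and (218,165). I'll resend with rotations.

Call:
send_rows(
  motion=[
    {"gripper":0,"travel":[24,-28.5,0],"rotation":[0,0,0]},
    {"gripper":0,"travel":[24,-28.5,0],"rotation":[0,0,0]},
    {"gripper":0,"travel":[24,-28.5,0],"rotation":[0,0,0]},
    {"gripper":0,"travel":[24,-28.5,0],"rotation":[0,0,0]},
    {"gripper":0,"travel":[24,-28.5,0],"rotation":[0,0,0]},
    {"gripper":0,"travel":[24,-28.5,0],"rotation":[0,0,0]},
    {"gripper":0,"travel":[24,-28.5,0],"rotation":[0,0,0]},
    {"gripper":0,"travel":[24,-28.5,0],"rotation":[0,0,0]},
    {"gripper":0,"travel":[24,-28.5,0],"rotation":[0,0,0]},
    {"gripper":0,"travel":[24,-28.5,0],"rotation":[0,0,0]},
    {"gripper":0,"travel":[24,-28.5,0],"rotation":[0,0,0]},
    {"gripper":0,"travel":[24,-28.5,0],"rotation":[0,0,0]},
  ],
)

```text
t: 1.87
tcp_pos: [0.6524, -0.1713, 0.2308]
tool_rot: [0.999, -0.038, -0.0, 0.0]
force: [0.4, -1.1, -0.2]
finger_gap: 0.003
```

Call:
send_rows(
  motion=[
    {"gripper":0,"travel":[0,0,0],"rotation":[0,0,0]},
    {"gripper":0,"travel":[0,0,25],"rotation":[0,0,0]},
    {"gripper":0,"travel":[0,0,30],"rotation":[0,0,0]},
    {"gripper":0,"travel":[0,0,30],"rotation":[0,0,0]},
    {"gripper":0,"travel":[0,0,30],"rotation":[0,0,0]},
    {"gripper":0,"travel":[0,0,30],"rotation":[0,0,0]},
    {"gripper":0,"travel":[0,0,30],"rotation":[0,0,0]},
    {"gripper":0,"travel":[0,0,0],"rotation":[0,0,0]},
    {"gripper":0,"travel":[0,0,0],"rotation":[0,0,0]},
  ],
)

```text
t: 2.62
tcp_pos: [0.6498, -0.1722, 0.0543]
tool_rot: [0.999, -0.039, -0.002, -0.001]
force: [0.9, -0.3, 0.7]
finger_gap: 0.0
```

Run:
```python
from h import *
t=manip.snapshot("top")[:,:,::-1];s=manip.snapshot("scene")[:,:,::-1]
a=cv2.resize(t[120:280,220:420],(400,320),interpolation=3);b=cv2.resize(s[60:300,200:400],(400,480),interpolation=3)
o=np.zeros((480,800,3),np.uint8);o[:320,:400]=a;o[:,400:]=b;cv2.imwrite("pics/p2.png",o);print(manip.sense()['tcp_pos'],manip.sense()['force'])
```

```text
[ 0.65271396 -0.17319425  0.05790683] [ 0.06775512  0.19775882 -0.27965633]
```

View pics/p2.png

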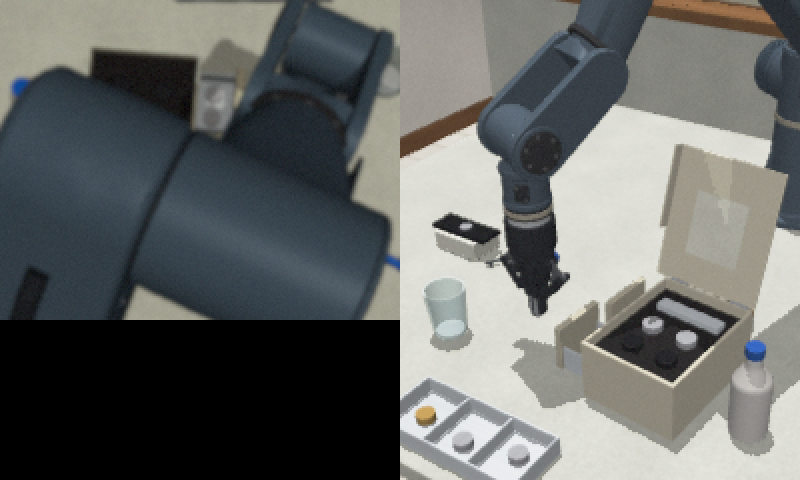

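The fingertips stand in front of the right drawer at (537,312) in the composite, and the arm clears the lid. I'll advance.

Call:
send_rows(
  motion=[
    {"gripper":0,"travel":[0,-12,0],"rotation":[0,0,0]},
    {"gripper":0,"travel":[0,-12,0],"rotation":[0,0,0]},
    {"gripper":0,"travel":[0,-12,0],"rotation":[0,0,0]},
    {"gripper":0,"travel":[0,-8,0],"rotation":[0,0,0]},
    {"gripper":0,"travel":[0,-8,0],"rotation":[0,0,0]},
    {"gripper":0,"travel":[0,-6,0],"rotation":[0,0,0]},
    {"gripper":0,"travel":[0,0,0],"rotation":[0,0,0]},
  ],
)

```text
t: 3.3
tcp_pos: [0.6561, -0.1123, 0.0565]
tool_rot: [0.999, -0.037, -0.0, -0.0]
force: [0.0, 0.7, 0.3]
finger_gap: -0.002
```

Call:
send_rows(
  motion=[
    {"gripper":0,"travel":[0,-6,0],"rotation":[0,0,0]},
    {"gripper":0,"travel":[0,-6,0],"rotation":[0,0,0]},
    {"gripper":0,"travel":[0,-5,0],"rotation":[0,0,0]},
    {"gripper":0,"travel":[0,-5,0],"rotation":[0,0,0]},
    {"gripper":0,"travel":[0,-4,0],"rotation":[0,0,0]},
    {"gripper":0,"travel":[0,0,0],"rotation":[0,0,0]},
  ],
)

```text
t: 3.8
tcp_pos: [0.6582, -0.0874, 0.0563]
tool_rot: [0.999, -0.038, 0.0, -0.0]
force: [0.6, 0.0, -1.1]
finger_gap: -0.0
```

Call:
send_rows(
  motion=[
    {"gripper":0,"travel":[0,-4,0],"rotation":[0,0,0]},
    {"gripper":0,"travel":[0,-4,0],"rotation":[0,0,0]},
    {"gripper":0,"travel":[0,0,0],"rotation":[0,0,0]},
  ],
)

```text
t: 4.05
tcp_pos: [0.6587, -0.0795, 0.0563]
tool_rot: [0.999, -0.038, -0.0, -0.0]
force: [-0.2, -0.4, 0.6]
finger_gap: -0.003
```

Run:
```python
from h import *
s=manip.snapshot("scene")[:,:,::-1];cv2.imwrite("pics/p3.png",cv2.resize(s[150:290,250:390],(560,560),interpolation=3))
for i in range(3):
  manip.snapshot("top");print(manip.sense()['tcp_pos'],manip.sense()['force'])
```

```text
[ 0.6583291  -0.07973439  0.05613851] [ 0.76095288 -0.78407123 -0.34437751]
[ 0.65830782 -0.07988606  0.05613857] [-0.28888422  0.48848597 -0.43033605]
[ 0.65831111 -0.08002701  0.0561053 ] [-0.2015505   0.97765229 -0.65654872]
```

View pics/p3.png

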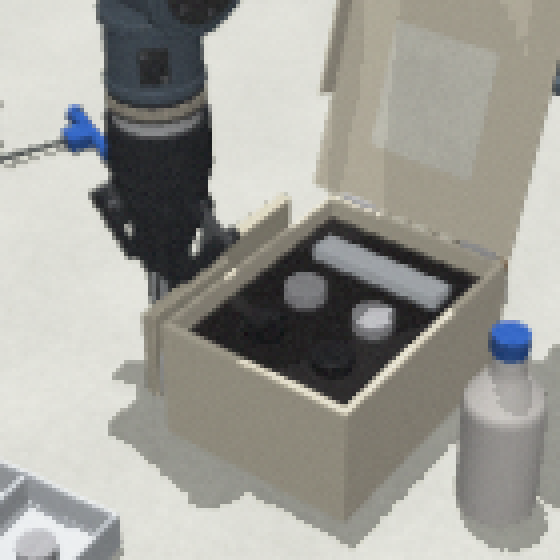

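The right drawer is now level with the left one, about 20 mm out, with its front's end at (150,315). The finger knuckle at (215,235) is close to the chest rim, so I'll raise the tool 18 mm before pushing on.

Call:
send_rows(
  motion=[
    {"gripper":0,"travel":[0,3,0],"rotation":[0,0,0]},
    {"gripper":0,"travel":[0,0,-10],"rotation":[0,0,0]},
    {"gripper":0,"travel":[0,0,-8],"rotation":[0,0,0]},
    {"gripper":0,"travel":[0,-3,0],"rotation":[0,0,0]},
    {"gripper":0,"travel":[0,-4,0],"rotation":[0,0,0]},
    {"gripper":0,"travel":[0,-4,0],"rotation":[0,0,0]},
    {"gripper":0,"travel":[0,-3,0],"rotation":[0,0,0]},
  ],
)

```text
t: 4.83
tcp_pos: [0.6598, -0.0691, 0.0746]
tool_rot: [0.999, -0.038, 0.0, 0.0]
force: [0.7, -1.1, 0.7]
finger_gap: 0.001
```

Call:
send_rows(
  motion=[
    {"gripper":0,"travel":[0,-2,0],"rotation":[0,0,0]},
    {"gripper":0,"travel":[0,-2,0],"rotation":[0,0,0]},
  ],
)

```text
t: 5.0
tcp_pos: [0.6598, -0.0651, 0.0742]
tool_rot: [0.999, -0.038, -0.0, 0.0]
force: [0.4, -1.5, 0.9]
finger_gap: 0.003
```

Call:
send_rows(
  motion=[
    {"gripper":0,"travel":[0,-2,0],"rotation":[0,0,0]},
  ],
)

```text
t: 5.08
tcp_pos: [0.66, -0.0632, 0.0742]
tool_rot: [0.999, -0.038, -0.0, 0.0]
force: [0.4, -1.8, 0.6]
finger_gap: 0.001
```

Call:
send_rows(
  motion=[
    {"gripper":0,"travel":[0,-2,0],"rotation":[0,0,0]},
  ],
)

```text
t: 5.17
tcp_pos: [0.6601, -0.0612, 0.0742]
tool_rot: [0.999, -0.038, -0.0, 0.0]
force: [1.1, -2.1, 0.3]
finger_gap: -0.0
```

Call:
send_rows(
  motion=[
    {"gripper":0,"travel":[0,-1.5,0],"rotation":[0,0,0]},
  ],
)

```text
t: 5.25
tcp_pos: [0.6602, -0.0608, 0.0742]
tool_rot: [0.999, -0.038, -0.0, 0.001]
force: [-0.7, -7.2, 1.6]
finger_gap: -0.002
```

Call:
send_rows(
  motion=[
    {"gripper":0,"travel":[0,-1.5,0],"rotation":[0,0,0]},
  ],
)

```text
t: 5.33
tcp_pos: [0.6602, -0.0607, 0.0742]
tool_rot: [0.999, -0.037, -0.0, 0.002]
force: [-1.0, -11.2, 1.4]
finger_gap: 0.002
```

Run:
```python
from h import *
s=manip.snapshot("scene")[:,:,::-1];cv2.imwrite("pics/p4.png",cv2.resize(s[190:260,270:340],(560,560),interpolation=3))
for i in range(3):
  manip.snapshot("top");print(manip.sense()['tcp_pos'],manip.sense()['force'])
```

```text
[ 0.66020162 -0.06077116  0.07423087] [-1.5045302  -7.80467611 -0.02924054]
[ 0.66019144 -0.06080029  0.07425168] [-0.80326162 -6.81889809  0.8848063 ]
[ 0.66019612 -0.06080422  0.0742441 ] [-0.87370591 -7.67477062  1.44360523]
```

View pics/p4.png

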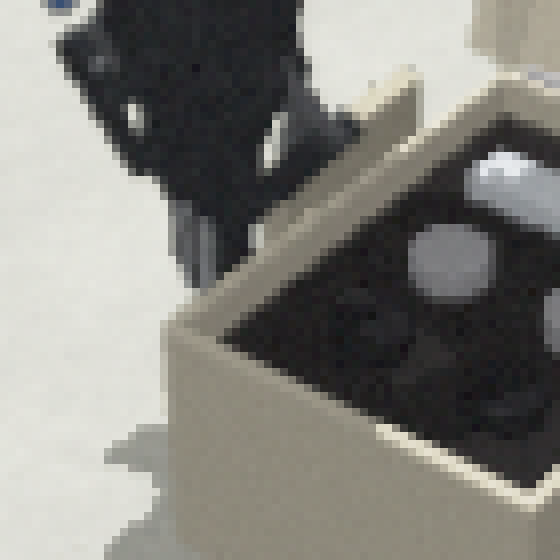

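The hard stop came at y = −0.0608 and the reaction rose to 7–11 N. The right drawer is home, its front flush with the chest side at (170,325). I'll back off and go to the left drawer.

Call:
send_rows(
  motion=[
    {"gripper":0,"travel":[0,15,0],"rotation":[0,0,0]},
    {"gripper":0,"travel":[0,25,0],"rotation":[0,0,0]},
    {"gripper":0,"travel":[0,15,0],"rotation":[0,0,0]},
    {"gripper":0,"travel":[-22,0,0],"rotation":[0,0,0]},
    {"gripper":0,"travel":[-22,0,0],"rotation":[0,0,0]},
    {"gripper":0,"travel":[-22,0,0],"rotation":[0,0,0]},
    {"gripper":0,"travel":[-22,0,0],"rotation":[0,0,0]},
    {"gripper":0,"travel":[0,-10,0],"rotation":[0,0,0]},
    {"gripper":0,"travel":[0,-10,0],"rotation":[0,0,0]},
    {"gripper":0,"travel":[0,0,0],"rotation":[0,0,0]},
  ],
)

```text
t: 6.37
tcp_pos: [0.5704, -0.0852, 0.0744]
tool_rot: [0.999, -0.038, 0.0, -0.0]
force: [0.2, -0.9, -0.1]
finger_gap: 0.003
```

Call:
send_rows(
  motion=[
    {"gripper":0,"travel":[0,-6,0],"rotation":[0,0,0]},
    {"gripper":0,"travel":[0,-5,0],"rotation":[0,0,0]},
    {"gripper":0,"travel":[0,-5,0],"rotation":[0,0,0]},
    {"gripper":0,"travel":[0,-4,0],"rotation":[0,0,0]},
  ],
)

```text
t: 6.7
tcp_pos: [0.5729, -0.0665, 0.0745]
tool_rot: [0.999, -0.038, 0.001, 0.0]
force: [1.6, -3.0, 0.1]
finger_gap: 0.004
```

Call:
send_rows(
  motion=[
    {"gripper":0,"travel":[0,-3,0],"rotation":[0,0,0]},
    {"gripper":0,"travel":[0,-3,0],"rotation":[0,0,0]},
  ],
)

```text
t: 6.87
tcp_pos: [0.5728, -0.0605, 0.0745]
tool_rot: [0.999, -0.038, 0.001, 0.0]
force: [0.5, -0.9, -0.1]
finger_gap: -0.001
```

Call:
send_rows(
  motion=[
    {"gripper":0,"travel":[0,-3,0],"rotation":[0,0,0]},
  ],
)

```text
t: 6.95
tcp_pos: [0.5727, -0.0575, 0.0744]
tool_rot: [0.999, -0.038, 0.001, 0.0]
force: [1.2, -1.7, 0.1]
finger_gap: -0.003
```

Call:
send_rows(
  motion=[
    {"gripper":0,"travel":[0,-2,0],"rotation":[0,0,0]},
  ],
)

```text
t: 7.03
tcp_pos: [0.5725, -0.0554, 0.0744]
tool_rot: [0.999, -0.038, 0.0, 0.0]
force: [1.6, -2.1, -0.3]
finger_gap: 0.0
```

Call:
send_rows(
  motion=[
    {"gripper":0,"travel":[0,-1.5,0],"rotation":[0,0,0]},
  ],
)

```text
t: 7.12
tcp_pos: [0.5725, -0.054, 0.0743]
tool_rot: [0.999, -0.038, 0.0, 0.0]
force: [2.3, -2.3, 0.4]
finger_gap: 0.002
```

Call:
send_rows(
  motion=[
    {"gripper":0,"travel":[0,-1.5,0],"rotation":[0,0,0]},
  ],
)

```text
t: 7.2
tcp_pos: [0.5726, -0.0532, 0.0744]
tool_rot: [0.999, -0.038, 0.0, 0.001]
force: [-1.0, -8.0, 0.6]
finger_gap: -0.002
```

Call:
send_rows(
  motion=[
    {"gripper":0,"travel":[0,-1,0],"rotation":[0,0,0]},
  ],
)

```text
t: 7.28
tcp_pos: [0.5727, -0.0532, 0.0744]
tool_rot: [0.999, -0.037, 0.0, 0.001]
force: [-1.4, -8.9, -0.3]
finger_gap: 0.001
```

Both drawers hit their hard stops, the left at y = −0.0532 against an expected −0.054. I'll back off, rise, and go round above the lid to its robot side.

Call:
send_rows(
  motion=[
    {"gripper":0,"travel":[0,15,0],"rotation":[0,0,0]},
    {"gripper":0,"travel":[0,30,0],"rotation":[0,0,0]},
    {"gripper":0,"travel":[0,25,-15],"rotation":[0,0,0]},
    {"gripper":0,"travel":[0,0,-35],"rotation":[0,0,0]},
    {"gripper":0,"travel":[0,0,-38],"rotation":[0,0,0]},
    {"gripper":0,"travel":[0,0,-38],"rotation":[0,0,0]},
    {"gripper":0,"travel":[0,0,-38],"rotation":[0,0,0]},
    {"gripper":0,"travel":[0,0,-38],"rotation":[0,0,0]},
    {"gripper":0,"travel":[0,0,-38],"rotation":[0,0,0]},
    {"gripper":0,"travel":[0,0,-38],"rotation":[0,0,0]},
    {"gripper":0,"travel":[0,0,-38],"rotation":[0,0,0]},
    {"gripper":0,"travel":[0,0,-20],"rotation":[0,0,0]},
  ],
)

```text
t: 8.28
tcp_pos: [0.5676, -0.1211, 0.4153]
tool_rot: [0.999, -0.038, 0.003, 0.001]
force: [0.7, 0.1, 0.9]
finger_gap: -0.001
```

Call:
send_rows(
  motion=[
    {"gripper":0,"travel":[-15,0,0],"rotation":[0,0,0]},
    {"gripper":0,"travel":[-25,-10,0],"rotation":[0,0,0]},
    {"gripper":0,"travel":[-25,-25,0],"rotation":[0,0,0]},
    {"gripper":0,"travel":[-25,-25,0],"rotation":[0,0,0]},
    {"gripper":0,"travel":[-25,-25,0],"rotation":[0,0,0]},
    {"gripper":0,"travel":[-25,-25,0],"rotation":[0,0,0]},
    {"gripper":0,"travel":[-25,-25,0],"rotation":[0,0,0]},
    {"gripper":0,"travel":[0,-15,0],"rotation":[0,0,0]},
    {"gripper":0,"travel":[0,0,0],"rotation":[0,0,0]},
  ],
)

```text
t: 9.03
tcp_pos: [0.4116, 0.0436, 0.4102]
tool_rot: [0.999, -0.036, -0.001, -0.001]
force: [-0.7, 0.1, 0.2]
finger_gap: 0.0
```

Run:
```python
from h import *
s=manip.snapshot("scene")[:,:,::-1];cv2.imwrite("pics/p5.png",cv2.resize(s[60:290,230:410],(540,690)[:2],interpolation=3)[:590])
print(manip.sense()['tcp_pos'],manip.sense()['q'],manip.sense()['force'])
```

```text
[0.41278451 0.04207938 0.41022008] [-1.69523069e-01  3.84321733e-02  1.63821527e+00  3.99911466e-04
  1.46587905e+00  1.47470690e+00] [-0.47419948 -0.82006488  0.0487559 ]
```

View pics/p5.png

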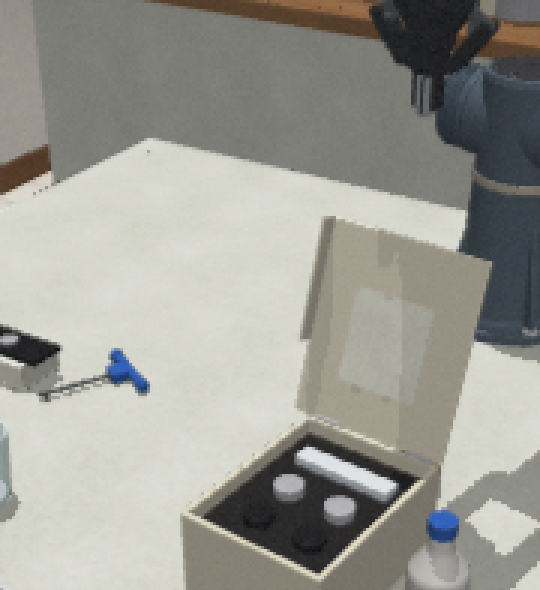

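Both drawers are flush and the lid is still up, with its free edge from (330,218) to (490,262). The fingers are above the lid on the robot side. I'll descend and push.

Call:
send_rows(
  motion=[
    {"gripper":0,"travel":[-5,0,15],"rotation":[0,0,0]},
    {"gripper":0,"travel":[-5,0,30],"rotation":[0,0,0]},
    {"gripper":0,"travel":[0,0,30],"rotation":[0,0,0]},
    {"gripper":0,"travel":[0,0,30],"rotation":[0,0,0]},
    {"gripper":0,"travel":[0,0,25],"rotation":[0,0,0]},
    {"gripper":0,"travel":[0,0,0],"rotation":[0,0,0]},
    {"gripper":0,"travel":[0,0,0],"rotation":[0,0,0]},
  ],
)

```text
t: 9.67
tcp_pos: [0.4038, 0.0409, 0.2795]
tool_rot: [0.999, -0.039, -0.002, -0.0]
force: [-0.5, 1.2, 0.7]
finger_gap: 0.004
```

Call:
send_rows(
  motion=[
    {"gripper":0,"travel":[8,0,0],"rotation":[0,0,0]},
    {"gripper":0,"travel":[8,0,0],"rotation":[0,0,0]},
    {"gripper":0,"travel":[8,0,0],"rotation":[0,0,0]},
    {"gripper":0,"travel":[8,0,0],"rotation":[0,0,0]},
    {"gripper":0,"travel":[8,0,0],"rotation":[0,0,0]},
    {"gripper":0,"travel":[8,0,0],"rotation":[0,0,0]},
  ],
)

```text
t: 10.17
tcp_pos: [0.4522, 0.0378, 0.2806]
tool_rot: [0.999, -0.038, -0.001, 0.0]
force: [-2.2, 0.4, 2.3]
finger_gap: -0.001
```

Contact shows a reaction of about 2–3 N. I'll follow the arc around the hinge at (0.517, z 0.10).

Call:
send_rows(
  motion=[
    {"gripper":0,"travel":[8,0,0],"rotation":[0,0,0]},
    {"gripper":0,"travel":[8,0,0],"rotation":[0,0,0]},
    {"gripper":0,"travel":[8,0,-1],"rotation":[0,0,0]},
    {"gripper":0,"travel":[8,0,-1],"rotation":[0,0,0]},
    {"gripper":0,"travel":[8,0,-1],"rotation":[0,0,0]},
    {"gripper":0,"travel":[8,0,0],"rotation":[0,0,0]},
    {"gripper":0,"travel":[6,0,0],"rotation":[0,0,0]},
  ],
)

```text
t: 10.75
tcp_pos: [0.507, 0.0334, 0.2833]
tool_rot: [0.999, -0.038, 0.0, 0.0]
force: [-3.0, -1.0, -0.1]
finger_gap: 0.002
```

Call:
send_rows(
  motion=[
    {"gripper":0,"travel":[8,0,0],"rotation":[0,0,0]},
    {"gripper":0,"travel":[8,0,1],"rotation":[0,0,0]},
    {"gripper":0,"travel":[8,0,1],"rotation":[0,0,0]},
    {"gripper":0,"travel":[8,0,1],"rotation":[0,0,0]},
    {"gripper":0,"travel":[8,0,1],"rotation":[0,0,0]},
    {"gripper":0,"travel":[8,0,2],"rotation":[0,0,0]},
  ],
)

```text
t: 11.25
tcp_pos: [0.5545, 0.0299, 0.277]
tool_rot: [0.999, -0.038, -0.0, -0.0]
force: [-2.6, -1.7, -0.5]
finger_gap: 0.003
```

Call:
send_rows(
  motion=[
    {"gripper":0,"travel":[7.5,0,2],"rotation":[0,0,0]},
    {"gripper":0,"travel":[7.5,0,2.5],"rotation":[0,0,0]},
    {"gripper":0,"travel":[7.5,0,3],"rotation":[0,0,0]},
    {"gripper":0,"travel":[7.5,0,3.5],"rotation":[0,0,0]},
    {"gripper":0,"travel":[7.5,0,4],"rotation":[0,0,0]},
    {"gripper":0,"travel":[7.5,0,4],"rotation":[0,0,0]},
  ],
)

```text
t: 11.75
tcp_pos: [0.5997, 0.0264, 0.2581]
tool_rot: [0.999, -0.038, 0.0, 0.0]
force: [-3.1, -0.9, 0.4]
finger_gap: -0.001
```

Call:
send_rows(
  motion=[
    {"gripper":0,"travel":[7,0,4],"rotation":[0,0,0]},
    {"gripper":0,"travel":[7,0,4],"rotation":[0,0,0]},
    {"gripper":0,"travel":[6,0,4],"rotation":[0,0,0]},
    {"gripper":0,"travel":[6,0,5],"rotation":[0,0,0]},
    {"gripper":0,"travel":[6,0,5],"rotation":[0,0,0]},
    {"gripper":0,"travel":[6,0,5],"rotation":[0,0,0]},
  ],
)

```text
t: 12.25
tcp_pos: [0.6371, 0.0238, 0.2308]
tool_rot: [0.999, -0.038, -0.0, -0.0]
force: [-1.5, -0.7, -0.1]
finger_gap: 0.001
```

Call:
send_rows(
  motion=[
    {"gripper":0,"travel":[5,0,6],"rotation":[0,0,0]},
    {"gripper":0,"travel":[5,0,6],"rotation":[0,0,0]},
    {"gripper":0,"travel":[5,0,6],"rotation":[0,0,0]},
    {"gripper":0,"travel":[5,0,7],"rotation":[0,0,0]},
    {"gripper":0,"travel":[5,0,7],"rotation":[0,0,0]},
    {"gripper":0,"travel":[4,0,7],"rotation":[0,0,0]},
  ],
)

```text
t: 12.75
tcp_pos: [0.6664, 0.0213, 0.1918]
tool_rot: [0.999, -0.038, 0.001, 0.0]
force: [0.0, -0.1, 1.8]
finger_gap: 0.002
```

Call:
send_rows(
  motion=[
    {"gripper":0,"travel":[4,0,7],"rotation":[0,0,0]},
    {"gripper":0,"travel":[4,0,7],"rotation":[0,0,0]},
    {"gripper":0,"travel":[3,0,7],"rotation":[0,0,0]},
    {"gripper":0,"travel":[3,0,7],"rotation":[0,0,0]},
    {"gripper":0,"travel":[3,0,7],"rotation":[0,0,0]},
    {"gripper":0,"travel":[2,0,7],"rotation":[0,0,0]},
  ],
)

```text
t: 13.25
tcp_pos: [0.6843, 0.02, 0.1494]
tool_rot: [0.999, -0.038, -0.0, -0.0]
force: [-0.9, -0.6, 1.3]
finger_gap: 0.002
```

Call:
send_rows(
  motion=[
    {"gripper":0,"travel":[1,0,7],"rotation":[0,0,0]},
    {"gripper":0,"travel":[1,0,7],"rotation":[0,0,0]},
    {"gripper":0,"travel":[1,0,7],"rotation":[0,0,0]},
    {"gripper":0,"travel":[0,0,6],"rotation":[0,0,0]},
    {"gripper":0,"travel":[0,0,5],"rotation":[0,0,0]},
    {"gripper":0,"travel":[0,0,3],"rotation":[0,0,0]},
  ],
)

```text
t: 13.75
tcp_pos: [0.687, 0.0198, 0.1144]
tool_rot: [0.999, -0.038, -0.0, -0.0]
force: [1.4, 0.1, 0.2]
finger_gap: 0.002
```

Call:
send_rows(
  motion=[
    {"gripper":0,"travel":[0,0,3],"rotation":[0,0,0]},
    {"gripper":0,"travel":[0,0,2],"rotation":[0,0,0]},
  ],
)

```text
t: 13.92
tcp_pos: [0.6873, 0.0198, 0.11]
tool_rot: [0.999, -0.038, -0.0, -0.0]
force: [0.1, 0.3, 1.1]
finger_gap: 0.002
```

Call:
send_rows(
  motion=[
    {"gripper":0,"travel":[0,0,1.5],"rotation":[0,0,0]},
  ],
)

```text
t: 14.0
tcp_pos: [0.6874, 0.0198, 0.1087]
tool_rot: [0.999, -0.038, 0.0, -0.0]
force: [-0.2, -0.0, -0.0]
finger_gap: 0.003
```

Call:
send_rows(
  motion=[
    {"gripper":0,"travel":[0,0,1],"rotation":[0,0,0]},
  ],
)

```text
t: 14.08
tcp_pos: [0.6874, 0.0198, 0.1078]
tool_rot: [0.999, -0.038, 0.0, -0.0]
force: [0.8, -0.0, 2.2]
finger_gap: -0.002
```

Call:
send_rows(
  motion=[
    {"gripper":0,"travel":[0,0,1],"rotation":[0,0,0]},
  ],
)

```text
t: 14.17
tcp_pos: [0.6874, 0.0198, 0.1069]
tool_rot: [0.999, -0.038, 0.0, -0.0]
force: [-0.1, -0.1, 0.5]
finger_gap: 0.001
```

Call:
send_rows(
  motion=[
    {"gripper":0,"travel":[0,0,1],"rotation":[0,0,0]},
  ],
)

```text
t: 14.25
tcp_pos: [0.6875, 0.0198, 0.106]
tool_rot: [0.999, -0.038, 0.0, -0.0]
force: [-0.9, 0.0, 9.8]
finger_gap: 0.001
```

Call:
send_rows(
  motion=[
    {"gripper":0,"travel":[0,0,1],"rotation":[0,0,0]},
  ],
)

```text
t: 14.33
tcp_pos: [0.6875, 0.0198, 0.106]
tool_rot: [0.999, -0.038, 0.0, -0.0]
force: [-2.4, 0.2, 10.8]
finger_gap: 0.001
```

The lid hit a hard stop at z = 0.106, which is its closed outer face (100 + 6 mm), with about 10 N. I'll lift off and check.

Call:
send_rows(
  motion=[
    {"gripper":0,"travel":[0,0,0],"rotation":[0,0,0]},
    {"gripper":0,"travel":[0,0,-10],"rotation":[0,0,0]},
    {"gripper":0,"travel":[0,0,-30],"rotation":[0,0,0]},
    {"gripper":0,"travel":[0,0,-35],"rotation":[0,0,0]},
    {"gripper":0,"travel":[0,0,-35],"rotation":[0,0,0]},
    {"gripper":0,"travel":[0,0,-35],"rotation":[0,0,0]},
    {"gripper":0,"travel":[0,0,-35],"rotation":[0,0,0]},
    {"gripper":0,"travel":[0,0,-20],"rotation":[0,0,0]},
    {"gripper":0,"travel":[0,0,0],"rotation":[0,0,0]},
    {"gripper":0,"travel":[0,0,0],"rotation":[0,0,0]},
  ],
)

```text
t: 15.17
tcp_pos: [0.6878, 0.0196, 0.3071]
tool_rot: [0.999, -0.038, 0.002, 0.0]
force: [0.5, -0.0, -1.0]
finger_gap: 0.002
```

Run:
```python
from h import *
s=manip.snapshot("scene")[:,:,::-1];cv2.imwrite("pics/p6.png",cv2.resize(s[170:290,220:400],(720,480),interpolation=3))
o=cv2.imread("pics/scene0.png")
# bench-level chest corner/bottle base unmoved? compare bottoms
d=cv2.absdiff(o,s).max(2)[262:290,285:400];print("diff px near chest foot/bottle foot",(d>50).sum(),manip.sense()['tcp_pos'],manip.sense()['force'])
```

```text
diff px near chest foot/bottle foot 626 [0.68684147 0.01974955 0.30491338] [ 0.56455961  0.19996086 -0.54760977]
```

View pics/p6.png

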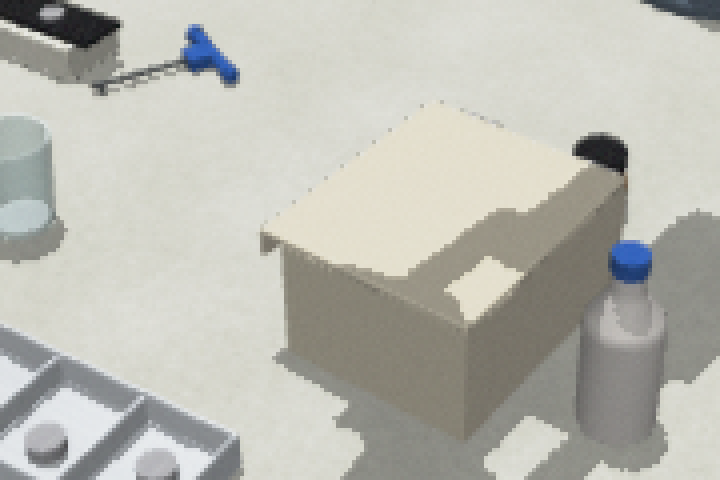

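The lid lies flat with its lip over the drawer fronts at (268,240). The chest foot is at scene pixel (336,280), where it was at the start, and the pixel differences look like arm shadow. The bottle and jar appear in place.

```bash
python3 -c "
from station import manip
print(manip.sign_off())"
```

```text
the job is handed in; nothing more can be done
None
```

I pushed both drawers home with closed fingertips, then pushed the lid over its hinge and down until it was closed. The job was handed in at about 15 s of the 64 s allowed.

- **Drawers:** both hit a clear hard stop, the right at TCP y = −0.061 and the left at −0.053, with reactions of about 7–11 N. A picture taken afterwards showed both fronts flush while the lid was still up.
- **Lid:** it stopped at z = 0.106 with about 10 N, which matches the closed outer face. In the last picture it lies flat with its lip over the drawer fronts.
- **Chest and other items:** the chest's foot corner was within about a pixel of its starting place. The bottle, jar and the other items in the last view showed no visible shift; the puck and tool case were outside it.
- **Checks that disagreed:**
  - A simple image-difference count near the chest's foot showed 626 changed pixels. I put this down to the arm's shadow, judging by eye.
  - My first two-view measurements differed by up to about 17 mm on the drawer edges, so I relied on contact forces for the final pushes.
- **Refused call:** two move calls were refused because their rows lacked a rotation. Nothing moved, and I resent them.

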